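# Load and clamp a pattern-routing jig

## Robot

A 7-joint arm with a two-finger parallel gripper is mounted at the origin on the work surface. World frame = base frame: x ahead of the robot, y to its left, z up, the work surface at z = 0. Lengths are in m, angles in rad, forces in N, time in s.
With the tool pointing down it reaches from about 0.425 to 1.025 m from the base axis. Payload 9.4 kg.
Tool frame: the origin (TCP) lies midway between the tips of the shut fingers; the grasp point (between the pads) lies 19 mm behind it; y points along the fingers, z is the direction in which the jaws open and shut, and the axes are right-handed (so a half turn about y gives the same grasp; the last joint's range is limited). The gripper opens to 85 mm and grips with 20 to 120 N. Pads are 22 mm wide; open, the fingers measure 114 mm over their backs; the gripper's body (76 mm by 85 mm) begins 54 mm behind the grasp point. The pads swing forward as they close: fully open they stand 13 mm farther back than shut.
Start: joints at [1.141, 0.599, -0.003, 1.599, 0.002, 0.943, -0.08], TCP at [0.25, -0.68, 0.231] pointing down, gripper open.
Joint ranges: [-2.57, 2.57], [-0.35, 1.97], [-1.29, 1.29], [0.11, 2.56], [-1.05, 4.19], [0.11, 1.86], [-2.63, 2.63]. Speed limits (rad/s): [2.22, 2.22, 3.01, 3.01, 3.14, 3.14, 3.14].

## Interface

Orientations are given as a unit quaternion [w, x, y, z].
In Python, from rig import bot gives the robot as it stands. The module is installed in compiled form; this text tells all that it offers.
- The arm moves only by the tool step_arm, never from a script. Its argument "increments" is a list of rows, each a list of 3 entries, a list of its own where there are three numbers: the opening, from 0 (shut) to 1 (fully open), then the shift along the tool's x, y, z scaled (see below), then the turn about the tool's y scaled (see below). A call has 1 to 20 rows; each row shifts and turns the commanded pose from where the row before left it, along the tool's axes as they then stand; what a row does not reach is not made up. The controller multiplies each number of a shift by 0.02 m and each number of a turn by 4 degrees. A row lasts 1/10 s, in which the tool goes at most 50 mm and 8.59 degrees, less where a joint would pass 70% of its speed; a pose out of reach is approached as far as the arm can. A call with a number of a shift or a turn outside -1 to 1 is refused whole. A call with a gripper value outside its range is refused whole. The fingers move at their own pace and stop on an object; "force" is the grip in N (left out, the last holds). Time passes only in rows, so rows that do not move let the fingers close. It gives the time, the measured TCP pose, the force and the opening at its end, in the units of the state.
- bot.get_state(): the state, without advancing time (a new reading comes with each control period).
- bot.camera(name): name is "scene" or "top" or "wrist"; returns a dict with "image" (400x640x3 uint8, red, green, blue), "K" (3x3 intrinsics, pixels), "R" (3x3) and "t" (3): a world point X has camera coordinates R X + t; the wrist camera has in their place "mount" (4x4, takes a point from camera to tool coordinates, whose origin is the TCP and whose axes are the tool frame's). Camera axes: x right, y down, z forward; pixel columns grow to the right and rows downward; lengths in m; the calibration is good to about 2 mm. A picture is of the moment at which its call begins: read the wrist's pose just before it. There is no depth.
- bot.close_job(): hands the job in, once; it reports no verdict.
The state is a dict: "time_s": time; "joint_positions": joint angles; "qvel": joint speeds; "effort": joint torques, N m; "ee_pos": TCP position; "orientation": TCP orientation; "ft_force": force on the tool from outside, world axes, zero at the start; "ft_torque": the same for the moment, N m; "gripper_width": finger opening in m.
Only numpy, scipy, OpenCV 4.12 (cv2) and the standard library are available. Lean on these libraries where they do the work, as an engineer would, in place of code of your own. Each camera call takes 0.05 s, during which the arm holds its last target. There are 200 camera calls.

## Task

Load the routing jig on the bench: lay the thin spoil board, then the thick blank, then the pattern (its curved edge towards the open side of the jig, away from the two back posts) between the end block and the spring leaf; let go of each one and press it firmly down with the fingers until it lies flat before adding the next. Then push the toggle clamp's handle down until the clamp is fully closed on the pattern, and leave the other things on the bench where they are.

Things in the scene. Friction and masses are not known exactly. Their poses are not given: they have to be found in the camera images.
- nest (a point): Centre of the jig's bed, on its top face, 22 mm above the bench; the jig is fixed. x runs the long way towards the clamp, y towards the open side, z up. The plates lie centred here, the undersides of spoil board, blank and pattern 0, 12 and 30 mm above the bed; the pattern's plate top is then 42 mm above it.
- jig: Plywood base board of the jig, 18 mm thick, from x = -110 to +180 mm and y = -65 to +65 mm; origin on the bench under nest, axes as there. Its end block: face at x = +60 mm, 46 mm high above the bed, its top 12 mm bevelled back by 6 mm, 64 mm wide, carrying the toggle clamp. The side y > 0 is open.
- back_posts (a point): Midway between the two back posts, at the height of the bed, in the plane of their faces (nest y = -28.5 mm, so a centred plate clears them by 3.5 mm). Posts: 16 mm long in x, at x = -47 and +47 mm, 40 mm high, their top 10 mm bevelled back by 6 mm, 16 mm thick. The 78 mm between them is free for a finger.
- leaf: Spring-steel leaf, 36 mm wide, at the -x end; origin at its foot (nest x = -62 mm). Empty, its nose, 49 mm above the bed, leans in to nest x = -54 mm; above that it flares out to x = -68 mm, 69 mm up. It gives way outwards: sliding a plate down between leaf and end block takes about 2 to 12 N, and friction holds a plate part-way down, proud or cocked, until it is pressed at its middle.
- bed: Dark hardboard bed of the jig, 112 x 46 x 4 mm, fixed; origin at the centre of its underside, 18 mm above the bench; axes as nest.
- spoil: Thin spoil board: plain brown board, 120 (x) x 50 (y) x 12 mm, 55 g; origin at the centre of its underside. Either way round will do.
- blank: Thick blank: plain plywood with visible layers at its edges, 120 (x) x 50 (y) x 18 mm, 75 g; origin at the centre of its underside. Either way round will do.
- pattern: Pattern: plywood plate 120 (x) x 50 (y) x 12 mm whose +y edge is cut to a hollow curve 72 mm long and 14 mm deep, with a wooden grip block on top, 40 (x) x 26 (y) mm, centred at x = 0, y = -3 mm, from 12 to 38 mm above the underside; 85 g; origin at the centre of the plate's underside. Press it on top of the grip block.
- pattern_curve (a point): Middle of the pattern's curved edge, on the plate's top face.
- clamp_handle (a joint): Toggle clamp handle: 0 = open as found (raised 63 degrees, clamp arm swung up clear of the nest), 1.10 rad = fully closed (level, pointing along nest +x). It hinges about a line parallel to nest y through nest x = +112 mm, 72 mm above the bed (94 mm above the bench). It takes about 5 to 10 N at the grip and stays wherever it is left.
- handle_grip (a point): Middle of the clamp handle's bar, 85 mm from its hinge; it moves with the handle. The bar is 14 x 14 mm in section and reaches from 30 to 118 mm from the hinge, at nest y = 0.
- clamp_arm: Clamp arm, swinging about a line parallel to the nest's y axis through nest x = +90 mm, 72 mm above the bed; while open it stands up to 128 mm above the bed and its spindle points to the nest, no nearer than x = +60 mm. It is driven by the handle only. Origin on its hinge.
- clamp_pad: Sprung rubber-tipped spindle on the clamp arm, 13 mm across; when closed it bears on the pattern's plate at about nest x = +40 mm, y = 0. Origin where the spindle crosses the arm.
- tape: Roll of tape lying flat, 100 mm across, 36 mm high; not to be moved. Origin under its centre.
- glue: Glue bottle standing, 56 mm across, 170 mm tall; not to be moved. Origin under its centre.
- hammer: Hammer lying on the bench, 280 mm long along its x, head at +x; not to be moved. Origin under its middle.
- drill: Cordless drill standing on its battery, about 220 mm long (x, chuck at +x), 70 mm wide, 185 mm tall; not to be moved. Origin under the battery's middle.
- tin: Round tin standing, 90 mm across, 60 mm high; not to be moved. Origin under its centre.
- plane: Small block plane, 160 (x) x 45 mm, 55 mm high; not to be moved. Origin under its middle.
- driver: Screwdriver with a wooden handle lying on the bench, 200 mm long along its x; not to be moved. Origin under its middle.
Things that resemble listed ones, but are neither listed nor needed, are in the scene too. What is meant by the pattern is not green or turquoise, and is the larger of those in its own colour.

How it is judged:
By the outcome, as a careful person would: the job done as asked, in the order asked, and still so for the second after the job is handed in, with the robot touching nothing.
It also fails if it takes over 72 s, if anything falls off the work surface, if the arm or the gripper's body presses on something with over 40 N, if the wrist force passes 120 N, or if a joint passes its speed limit or range.

## Working session

There is one attempt and no reset: what is moved stays moved. The work goes in short steps, Python scripts to look and compute and a tool call to move; the robot and the scene stay as the last step left them, time stands still between calls to the robot, and variables do not carry over. Pictures are saved under pics/ and viewed, about 8 in all and at most 12, crops included, and the job is handed in when it is done.

Besides the shell and the picture viewer there is one more tool, called after "Call:" by a JSON object that holds its "name" and its "arguments", one argument or row to a line. step_arm: Moves the arm, as the interface text tells. Shifts and turns lie within -1 to 1; 1 stands for 0.02 m of shift or 4 degrees of turn. Its arguments: {"type":"object","properties":{"increments":{"type":"array","items":{"type":"array"}},"force":{"type":"number"}},"required":["increments"]}

```bash
mkdir -p pics
python3 - <<'E'
from rig import bot
import cv2,pickle
s=bot.get_state(); print({k:(v if not hasattr(v,'round') else v) for k,v in s.items()})
d={}
for n in("scene","top"):
    c=bot.camera(n); d[n]=c; cv2.imwrite(f"pics/{n}0.png",c["image"][:,:,::-1]); print(n,c["K"],c["R"],c["t"])
c=bot.camera("wrist");print(c["K"],c["mount"]); d["wrist"]=c
pickle.dump(d,open("d0.pkl","wb"))
E
```

```text
{'time_s': 0.0, 'joint_positions': array([ 1.14132732,  0.60013343, -0.00255601,  1.60013434,  0.00184098,
        0.94290954, -0.07982806]), 'qvel': array([-0.00107436, -0.00051739,  0.0006654 , -0.0007751 ,  0.00055964,
       -0.00100385,  0.00062918]), 'effort': array([-2.72756979e-04, -7.76450443e+01,  1.56455107e+00, -2.58000398e+01,
        1.22515991e-02,  9.10030212e-03,  2.97247436e-05]), 'ee_pos': array([ 0.25030195, -0.67991281,  0.2304092 ]), 'orientation': array([ 0.12394253, -0.12425664,  0.69666863, -0.69559425]), 'ft_force': array([-1.44363538,  0.10349531,  0.26795878]), 'ft_torque': array([-0.02648115, -0.03591291, -0.00214402]), 'gripper_width': 0.08528604125121068}
scene [[422.25102297   0.         319.6434991 ]
 [  0.         422.25102297 202.24149975]
 [  0.           0.           1.        ]] [[ 0.61629752  0.78726618  0.01973145]
 [ 0.45409742 -0.33478851 -0.82565864]
 [-0.64340726  0.51781137 -0.56382487]] [-0.29287248 -0.11649813  1.74343902]
top [[405.42959874   0.         320.67328441]
 [  0.         405.42959874 202.09201846]
 [  0.           0.           1.        ]] [[ 0.03021487 -0.99953087  0.00500972]
 [-0.99524811 -0.0305488  -0.09245527]
 [ 0.09256494 -0.00219239 -0.99570424]] [-0.01908528  0.45698732  1.27375345]
[[314.16510566   0.         323.35187249]
 [  0.         314.16510566 195.59310906]
 [  0.           0.           1.        ]] [[ 3.48922607e-04  9.61883666e-01  2.73458757e-01 -6.89031238e-02]
 [ 3.02069527e-04 -2.73458863e-01  9.61883652e-01 -1.42973846e-01]
 [ 9.99999894e-01 -2.53019394e-04 -3.85971723e-04  1.88433188e-04]
 [ 0.00000000e+00  0.00000000e+00  0.00000000e+00  1.00000000e+00]]
```

View pics/top0.png

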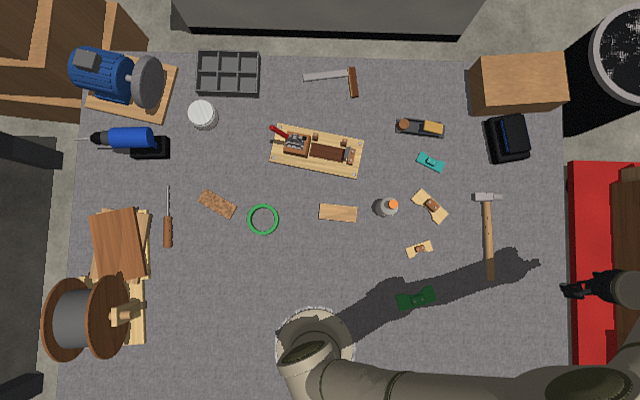

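View pics/scene0.png

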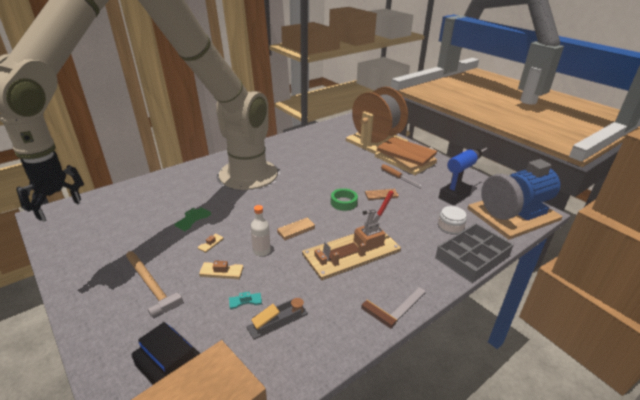

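The top view shows the jig at (318,150) with its clamp to the left. The spoil board candidate is the brown board at (217,203), and the blank candidate is the plywood at (338,212). Pattern-like things are at (430,205) large wood, (420,249) small wood, (430,161) turquoise and (415,297) green. By the description I choose the wooden one at (430,205). Next I'll take a close crop and measure.

```bash
cat > h.py <<'E'
import numpy as np,cv2,pickle
def ray(c,uv,z):
    """world points of pixels on plane z"""
    uv=np.atleast_2d(np.float64(uv)); d=(np.linalg.inv(c["K"])@np.c_[uv,np.ones(len(uv))].T)
    d=c["R"].T@d; o=-c["R"].T@c["t"]
    return (o[:,None]+d*((z-o[2])/d[2])).T
def wristcam(c,s):
    from scipy.spatial.transform import Rotation as Ro
    T=np.eye(4); T[:3,:3]=Ro.from_quat(np.roll(s["orientation"],-1)).as_matrix(); T[:3,3]=s["ee_pos"]
    M=np.linalg.inv(T@c["mount"]); return dict(c,R=M[:3,:3],t=M[:3,3])
def blob(c,mask,seed,z):
    n,l=cv2.connectedComponents(mask.astype(np.uint8)); k=l[seed[1],seed[0]]
    if k==0: return None
    v,u=np.nonzero(l==k); P=ray(c,np.c_[u,v],z)[:,:2]
    r=cv2.minAreaRect((P*1000).astype(np.float32)); return len(u),P.mean(0)*1000,r
E
python3 - <<'E'
from h import *
d=pickle.load(open("d0.pkl","rb"));c=d["top"];im=c["image"]
hsv=cv2.cvtColor(im,cv2.COLOR_RGB2HSV)
m=(hsv[:,:,1]>70)
for n,p,z in(("spoil",(217,203),.012),("blank",(338,212),.018),("pat",(421,200),.012),("small",(412,251),.01),("jig",(340,172),.018),("tape",(249,218),.03)):
    print(n,im[p[1],p[0]],blob(c,m,p,z))
crop=cv2.resize(im[105:265,190:460],None,fx=2.95,fy=2.95,interpolation=cv2.INTER_CUBIC)
cv2.imwrite("pics/crop1.png",crop[:,:,::-1])
E
```

```text
spoil [180 134  96] (582, array([443.92220293, 328.19090355]), ((443.9661560058594, 328.0448913574219), (120.66284942626953, 49.88226318359375), 62.13642501831055))
blank [198 158 114] (595, array([426.39330767, -60.08692384]), ((426.4568176269531, -60.12434768676758), (120.2517318725586, 51.12727737426758), 85.73420715332031))
pat [218 188 134] (531, array([ 457.62529459, -356.40126297]), ((457.05718994140625, -354.8433837890625), (121.46808624267578, 51.145668029785156), 47.39750671386719))
small [219 186 133] (260, array([ 320.01631   , -321.80443441]), ((318.8724060058594, -322.00457763671875), (34.92974853515625, 83.56104278564453), 19.88041114807129))
jig [186 160 114] (3224, array([624.13696996,  12.85257656]), ((627.364013671875, 25.058059692382812), (310.6878356933594, 131.62611389160156), 80.07994842529297))
tape [ 89 178 107] (388, array([397.79345865, 178.80032404]), ((397.4647521972656, 176.9190673828125), (94.78036499023438, 98.19877624511719), 1.756748914718628))
```

View pics/crop1.png

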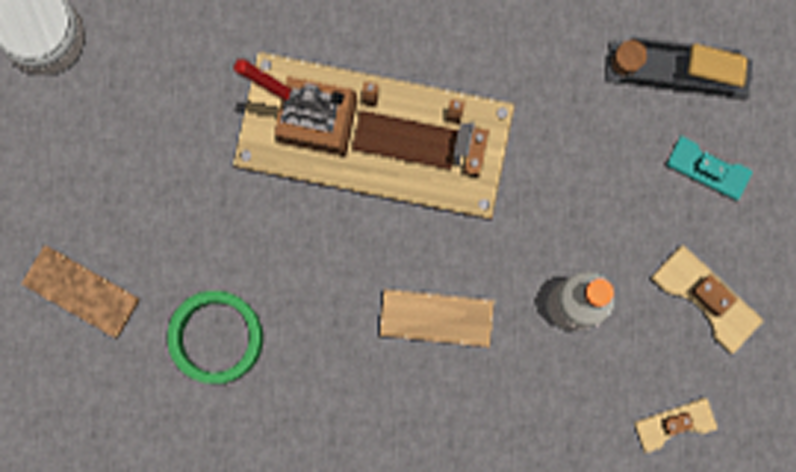

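The crop confirms the choice. The wooden plate at crop (707,300), 121×51 mm, has its hollow on the lower-left, while its look-alike at (677,425) is only 84 mm long. The spoil board, at (80,291), measures 121×50 mm and the blank, at (437,318), 120×51 mm. Next: the jig frame and the move plan.

```bash
cat >> h.py <<'E'
from scipy.spatial.transform import Rotation as Ro
def axes(s):
    R=Ro.from_quat(np.roll(s["orientation"],-1)).as_matrix(); return R
def plan(s,target=None,yawz=None):
    """print deltas in tool units; yawz = wanted direction (deg, mod 180) of tool z (jaw) or tool x via yawx"""
    R=axes(s); p=s["ee_pos"]
    print("p",p.round(4),"F",s["ft_force"].round(1),"w",round(s["gripper_width"],4),"t",round(s["time_s"],2))
    ax=np.degrees(np.arctan2(R[1,0],R[0,0]));print("yaw tool x",ax.round(2),"tool z",np.degrees(np.arctan2(R[1,2],R[0,2])).round(2),"ydown",R[:,1].round(4),"q7",s["joint_positions"].round(2))
    if yawz is not None: # wanted yaw of tool x ; turning + about tool y (down) lowers yaw
        print("turn units",((ax-yawz+180)%360-180)/4)
        cz,sz=np.cos(np.radians(yawz)),np.sin(np.radians(yawz)); 
        Rn=np.array([[cz,0,0],[sz,0,0],[0,-1,0]],float); Rn[:,2]=np.cross(Rn[:,0],Rn[:,1])
    else: Rn=R
    if target is not None: print("shift units in (new) axes",(Rn.T@(np.array(target)-p)/.02).round(2))
E
python3 - <<'E'
from h import *
from rig import bot
d=pickle.load(open("d0.pkl","rb"));c=d["top"];im=c["image"]
hsv=cv2.cvtColor(im,cv2.COLOR_RGB2HSV)
h,sa,v=cv2.split(hsv)
m=(sa>60)&(h>10)&(h<28)&(v>130)
m=cv2.morphologyEx(m.astype(np.uint8),cv2.MORPH_OPEN,np.ones((3,3)))
n,p,r=blob(c,m,(340,172),.018);print(n,p,r,cv2.boxPoints(r))
md=(v<110)&(sa>60)&(h<20)
b=blob(c,md,(328,153),.022);print("bed",b)
plan(bot.get_state(),(.55,-.2,.30))
E
```

```text
2152 [619.87386396   6.64158745] ((626.2733764648438, 13.605300903320312), (289.09600830078125, 130.23118591308594), 80.01538848876953) [[ 537.0817   -117.463455]
 [ 665.3405   -140.04341 ]
 [ 715.465     144.67406 ]
 [ 587.20624   167.25401 ]]
bed (451, array([620.06617503, -20.62934318]), ((619.9522094726562, -20.16878890991211), (112.54808044433594, 44.019630432128906), 79.82503509521484))
p [ 0.2503 -0.68    0.2306] F [-0.6  0.6 -0.1] w 0.0853 t 0.15
yaw tool x -159.79 tool z -69.79 ydown [-5.0e-04  1.1e-03 -1.0e+00] q7 [ 1.14  0.6  -0.    1.6   0.    0.94 -0.08]
shift units in (new) axes [-22.35  -3.45 -17.35]
```

Call:
{"name": "step_arm", "arguments": {
  "increments": [
    [1,[0,-0.2,0],-0.95],
    [1,[0,-0.2,0],-0.95],
    [1,[0,-0.2,0],-0.95],
    [1,[0,-0.2,0],-0.95],
    [1,[0,-0.2,0],-0.95],
    [1,[0,-0.2,0],-0.95],
    [1,[0,-0.2,0],-0.95],
    [1,[0,-0.2,0],-0.95],
    [1,[0,-0.2,0],-0.95],
    [1,[0,-0.2,0],-0.95],
    [1,[0,-0.2,0],-0.95],
    [1,[-1,0,0],0],
    [1,[-1,0,0],0],
    [1,[-1,0,0],0],
    [1,[-1,0,0],0],
    [1,[-1,0,0],0],
    [1,[-1,0,0],0],
    [1,[-1,0,0],0],
    [1,[-1,0,0],0],
    [1,[-1,0,0],0]
  ]
}}

```text
time_s: 2.15
ee_pos: [0.3358, -0.5199, 0.2753]
orientation: [-0.364, 0.364, -0.606, 0.606]
ft_force: [0.1, 0.2, 0.4]
gripper_width: 0.0857
```

Call:
{"name": "step_arm", "arguments": {
  "increments": [
    [1,[-1,0,0.1],0],
    [1,[-1,0,0.1],0],
    [1,[-1,0,0.1],0],
    [1,[-1,0,0.1],0],
    [1,[-1,0,0.1],0],
    [1,[-1,0,0.1],0],
    [1,[-1,0,0.1],0],
    [1,[-1,0,0.1],0],
    [1,[-1,0,0.1],0],
    [1,[-1,0,0.1],0],
    [1,[-1,0,0.1],0],
    [1,[-1,0,0.1],0],
    [1,[-1,0,0.1],0],
    [1,[-1,0,0.1],0],
    [1,[-1,0,0.1],0],
    [1,[-1,0,0.1],0]
  ]
}}

```text
time_s: 3.75
ee_pos: [0.5138, -0.2523, 0.2753]
orientation: [-0.364, 0.364, -0.606, 0.606]
ft_force: [0.4, -0.2, 1.3]
gripper_width: 0.0853
```

Run:
```python
from h import *
from rig import bot
plan(bot.get_state(),(.444,.328,.12),-117.9)
```

```text
p [ 0.5138 -0.2523  0.2753] F [ 0.4 -0.2  1.3] w 0.0853 t 3.75
yaw tool x -117.97 tool z -27.97 ydown [ 1.e-04 -1.e-04 -1.e+00] q7 [ 0.57  0.38 -0.29  1.89  0.14  0.89 -0.28]
turn units -0.018357766404712095
shift units in (new) axes [-24.01   7.77 -16.66]
```

Call:
{"name": "step_arm", "arguments": {
  "increments": [
    [1,[-1,0,-0.7],0],
    [1,[-1,0,-0.7],0],
    [1,[-1,0,-0.7],0],
    [1,[-1,0,-0.7],0],
    [1,[-1,0,-0.7],0],
    [1,[-1,0,-0.7],0],
    [1,[-1,0,-0.7],0],
    [1,[-1,0,-0.7],0],
    [1,[-1,0,-0.7],0],
    [1,[-1,0,-0.7],0],
    [1,[-1,0,-0.7],0],
    [1,[-1,0,-0.7],0],
    [1,[-1,0,-0.7],0],
    [1,[-1,0,-0.7],0],
    [1,[-1,0,-0.7],0],
    [1,[-1,0,-0.7],0],
    [1,[-1,0,-0.7],0],
    [1,[-1,0,-0.7],0],
    [1,[-1,0,-0.7],0],
    [1,[-1,0.5,-0.7],0]
  ]
}}

```text
time_s: 5.75
ee_pos: [0.4536, 0.2326, 0.2662]
orientation: [-0.365, 0.363, -0.606, 0.606]
ft_force: [0.9, -0.0, 0.5]
gripper_width: 0.0852
```

Call:
{"name": "step_arm", "arguments": {
  "increments": [
    [1,[-1,1,-0.7],0],
    [1,[-1,1,-0.7],0],
    [1,[-1,1,-0.6],0],
    [1,[-0.7,1,-0.6],0],
    [1,[0,1,0],0],
    [0.8,[0,0,0],0],
    [0.8,[0,0,0],0]
  ]
}}

```text
time_s: 6.45
ee_pos: [0.4422, 0.3205, 0.1655]
orientation: [-0.364, 0.365, -0.606, 0.606]
ft_force: [-1.1, 0.2, 0.6]
gripper_width: 0.0687
```

```bash
cat >> h.py <<'E'
def look(bot,name,z,target,seed=None,f=lambda h,s,v:(s>60)):
    s=bot.get_state(); c=wristcam(bot.camera("wrist"),s); cv2.imwrite(f"pics/{name}.png",c["image"][:,:,::-1])
    pickle.dump(c,open(name+".pkl","wb"))
    X=c["R"]@np.array([*target,z])+c["t"]; uv=(c["K"]@X)[:2]/X[2]; print("expected px",uv.round(0))
    hsv=cv2.split(cv2.cvtColor(c["image"],cv2.COLOR_RGB2HSV)); m=f(*hsv)
    print(blob(c,m,seed or tuple(uv.astype(int)),z)); return c,s
E
python3 - <<'E'
from h import *
from rig import bot
c,s=look(bot,"w1",.012,(.444,.328)); plan(s,(.444,.328,.0),-117.9)
E
```

```text
expected px [322. 173.]
(6372, array([444.55140341, 331.37984884]), ((443.2062683105469, 328.82794189453125), (119.01073455810547, 49.96833038330078), 62.05241775512695))
p [0.4422 0.3205 0.1655] F [-1.1  0.2  0.6] w 0.0687 t 6.45
yaw tool x -117.97 tool z -27.97 ydown [-5.e-04 -6.e-04 -1.e+00] q7 [-0.45  0.5  -0.4   2.05  0.31  0.64 -1.54]
turn units -0.017094972682698995
shift units in (new) axes [-0.37  8.27 -0.09]
```

View pics/w1.png

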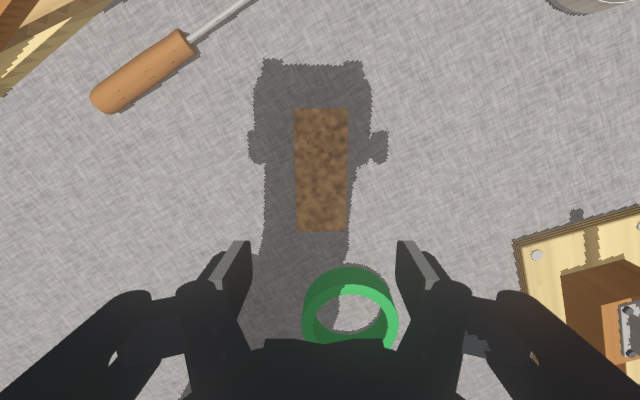

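The wrist view shows the spoil board at (321,170), lined up with the jaws. The tape at (350,315) and the screwdriver at (150,75) are clear of it. Descending.

Call:
{"name": "step_arm", "arguments": {
  "increments": [
    [0.75,[-0.2,1,-0.05],0],
    [0.75,[-0.2,1,-0.05],0],
    [0.75,[0,1,0],0],
    [0.75,[0,1,0],0],
    [0.75,[0,1,0],0],
    [0.75,[0,1,0],0],
    [0.75,[0,1,0],0],
    [0.75,[0,0.5,0],0],
    [0.75,[0,0.2,0],0],
    [0.75,[0,0,0],0]
  ]
}}

```text
time_s: 7.5
ee_pos: [0.4449, 0.3286, 0.0117]
orientation: [-0.364, 0.364, -0.606, 0.606]
ft_force: [-0.5, -0.0, 0.5]
gripper_width: 0.0639
```

Call:
{"name": "step_arm", "arguments": {
  "increments": [
    [0.75,[0,0.2,0],0],
    [0.75,[0,0.1,0],0],
    [0.75,[0,0,0],0]
  ]
}}

```text
time_s: 7.8
ee_pos: [0.4447, 0.3286, 0.0055]
orientation: [0.364, -0.364, 0.606, -0.606]
ft_force: [-0.6, 0.5, 0.8]
gripper_width: 0.0641
```

Call:
{"name": "step_arm", "arguments": {
  "increments": [
    [0.75,[0,0.2,0],0],
    [0.75,[0,0,0],0],
    [0.4,[0,0,0],0],
    [0.4,[0,0,0],0],
    [0.4,[0,0,0],0],
    [0.4,[0,0,0],0]
  ],
  "force": 60
}}

```text
time_s: 8.4
ee_pos: [0.4445, 0.3285, 0.0016]
orientation: [-0.364, 0.364, -0.606, 0.606]
ft_force: [-2.0, 0.1, 6.5]
gripper_width: 0.0481
```

Call:
{"name": "step_arm", "arguments": {
  "increments": [
    [0.4,[0,-0.2,0],0],
    [0.4,[0,-0.5,0],0],
    [0.4,[0,-1,0],0],
    [0.4,[0,-1,0],0],
    [0.4,[0,-1,0],0],
    [0.4,[0,-1,0],0],
    [0.4,[0,-1,0],0],
    [0.4,[0,-1,0],0]
  ]
}}

```text
time_s: 9.2
ee_pos: [0.4445, 0.3283, 0.1368]
orientation: [-0.364, 0.364, -0.606, 0.606]
ft_force: [0.0, -0.1, -0.6]
gripper_width: 0.048
```

Run:
```python
from h import *
from rig import bot
s=bot.get_state();c=bot.camera("wrist");cv2.imwrite("pics/w2.png",c["image"][:,:,::-1]); plan(s,(.6201,-.0206,.18),-100)
```

```text
p [0.4445 0.3283 0.1368] F [ 0.  -0.1 -0.6] w 0.048 t 9.2
yaw tool x -117.99 tool z -27.99 ydown [ 2.e-04  1.e-04 -1.e+00] q7 [-0.47  0.55 -0.38  2.06  0.35  0.59 -1.59]
turn units -4.4970755055495175
shift units in (new) axes [15.66 -2.16 11.67]
```

View pics/w2.png

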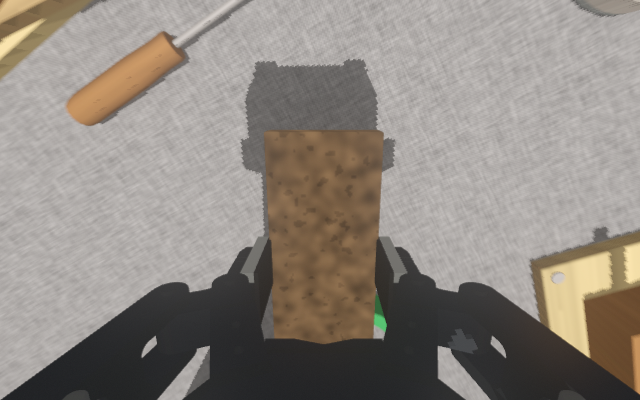

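The spoil board is square in the jaws, spanning x 265–383 px. Carrying it to the jig.

Call:
{"name": "step_arm", "arguments": {
  "increments": [
    [0.4,[0,-1,0],-0.9],
    [0.4,[0,-1,0],-0.9],
    [0.4,[0,-1,0],-0.9],
    [0.4,[0,-1,0],-0.9],
    [0.4,[0,-1,0],-0.9],
    [0.4,[0.98,0,0.73],0],
    [0.4,[0.98,0,0.73],0],
    [0.4,[0.98,0,0.73],0],
    [0.4,[0.98,0,0.73],0],
    [0.4,[0.98,0,0.73],0],
    [0.4,[0.98,0,0.73],0],
    [0.4,[0.98,0,0.73],0],
    [0.4,[0.98,0,0.73],0],
    [0.4,[0.98,0,0.73],0],
    [0.4,[0.98,0,0.73],0],
    [0.4,[0.98,0,0.73],0],
    [0.4,[0.98,0,0.73],0],
    [0.4,[0.98,0,0.73],0],
    [0.4,[0.98,0,0.73],0],
    [0.4,[0.98,0,0.73],0]
  ]
}}

```text
time_s: 11.25
ee_pos: [0.6093, -0.0001, 0.2357]
orientation: [-0.455, 0.455, -0.542, 0.542]
ft_force: [0.2, 0.2, -0.9]
gripper_width: 0.048
```

Call:
{"name": "step_arm", "arguments": {
  "increments": [
    [0.4,[0.98,0,0.73],0],
    [0.4,[0,1,0],0],
    [0.4,[0,1,0],0],
    [0.4,[0,1,0],0],
    [0.4,[0,0,0],0]
  ]
}}

```text
time_s: 11.75
ee_pos: [0.6186, -0.0212, 0.1732]
orientation: [0.453, -0.456, 0.543, -0.541]
ft_force: [0.3, -0.2, -0.8]
gripper_width: 0.0477
```

Run:
```python
from h import *
from rig import bot
s=bot.get_state();c=wristcam(bot.camera("wrist"),s);cv2.imwrite("pics/w3.png",c["image"][:,:,::-1]); pickle.dump(c,open("w3.pkl","wb"));plan(s,(.6201,-.0206,.08),-100)
```

```text
p [ 0.6186 -0.0212  0.1732] F [ 0.3 -0.2 -0.8] w 0.0477 t 11.75
yaw tool x -99.98 tool z -9.98 ydown [-4.3e-03 -2.0e-04 -1.0e+00] q7 [ 0.26  0.58 -0.47  1.88  0.36  0.77 -0.59]
turn units 0.003837798312162022
shift units in (new) axes [-0.04  4.66  0.07]
```

View pics/w3.png

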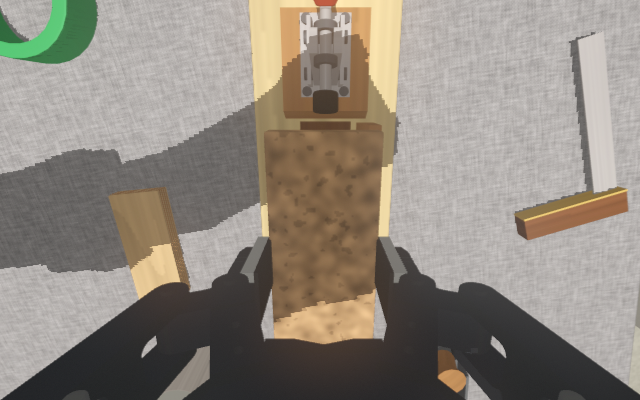

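Call:
{"name": "step_arm", "arguments": {
  "increments": [
    [0.4,[0,1,0.07],0],
    [0.4,[0,1,0],0],
    [0.4,[0,1,0],0],
    [0.4,[0,0.5,0],0],
    [0.4,[0,0.5,0],0],
    [0.4,[0,0.5,0],0],
    [0.4,[0,0.5,0],0]
  ]
}}

```text
time_s: 12.5
ee_pos: [0.6224, -0.0208, 0.0755]
orientation: [-0.455, 0.454, -0.541, 0.542]
ft_force: [0.6, 2.0, 3.4]
gripper_width: 0.0483
```

Call:
{"name": "step_arm", "arguments": {
  "increments": [
    [0.4,[0,0.4,0],0],
    [0.4,[0,0.4,0],0],
    [0.4,[0,0.4,0],0],
    [0.4,[0,0.4,0],0],
    [0.4,[0,0,0],0]
  ]
}}

```text
time_s: 13.0
ee_pos: [0.6213, -0.0212, 0.042]
orientation: [0.454, -0.455, 0.542, -0.541]
ft_force: [0.3, -0.3, -2.7]
gripper_width: 0.0482
```

Call:
{"name": "step_arm", "arguments": {
  "increments": [
    [0.4,[0,0.3,0],0],
    [0.4,[0,0.3,0],0],
    [0.4,[0,0,0],0],
    [0.75,[0,0,0],0],
    [0.75,[0,0,0],0],
    [0.75,[0,0,0],0],
    [0.75,[0,-0.5,0],0],
    [0.75,[0,-1,0],0],
    [0.75,[0,-1,0],0],
    [0.75,[0,-1,0],0],
    [0.75,[0,-0.5,0],0],
    [0,[0,0,0],0],
    [0,[0,0,0],0],
    [0,[0,0,0],0]
  ]
}}

```text
time_s: 14.4
ee_pos: [0.6211, -0.0211, 0.1104]
orientation: [0.454, -0.455, 0.542, -0.541]
ft_force: [-0.4, -0.2, 0.2]
gripper_width: 0.0205
```

Run:
```python
from h import *
from rig import bot
s=bot.get_state();c=wristcam(bot.camera("wrist"),s);cv2.imwrite("pics/w4.png",c["image"][:,:,::-1]); pickle.dump(c,open("w4.pkl","wb"));plan(s,(.6201,-.0206,.034),-100)
```

```text
p [ 0.6211 -0.0211  0.1104] F [-0.4 -0.2  0.2] w 0.0205 t 14.4
yaw tool x -99.98 tool z -9.98 ydown [-1.4e-03 -1.0e-04 -1.0e+00] q7 [ 0.22  0.66 -0.42  1.92  0.43  0.65 -0.64]
turn units 0.003835067368441969
shift units in (new) axes [-0.02  3.82 -0.06]
```

View pics/w4.png

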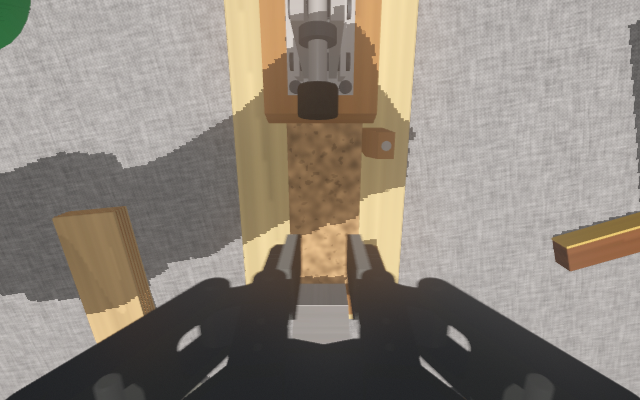

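The spoil board lies in the nest between block and leaf, with its edge clear of the post at (378,143). Pressing.

Call:
{"name": "step_arm", "arguments": {
  "increments": [
    [0,[0,1,0],0],
    [0,[0,1,0],0],
    [0,[0,1,0],0],
    [0,[0,0.5,0],0],
    [0,[0,0.2,0],0],
    [0,[0,0.1,0],0],
    [0,[0,0.1,0],0],
    [0,[0,0,0],0]
  ]
}}

```text
time_s: 15.25
ee_pos: [0.6209, -0.0211, 0.0341]
orientation: [0.454, -0.455, 0.542, -0.542]
ft_force: [-5.9, -0.2, 11.0]
gripper_width: -0.0
```

Call:
{"name": "step_arm", "arguments": {
  "increments": [
    [0,[0,0.1,0],0],
    [0,[0,0.1,0],0],
    [0,[0,0,0],0]
  ]
}}

```text
time_s: 15.55
ee_pos: [0.6211, -0.0211, 0.0339]
orientation: [-0.454, 0.455, -0.541, 0.542]
ft_force: [-15.6, -1.0, 51.0]
gripper_width: 0.0002
```

Call:
{"name": "step_arm", "arguments": {
  "increments": [
    [0,[0,-0.5,0],0],
    [0.4,[0,-1,0],0],
    [0.75,[0,-1,0],0],
    [0.75,[0,-1,0],0],
    [0.75,[0,-1,0],-0.72],
    [0.75,[0,-1,0],-0.72],
    [0.75,[0,-1,0],0]
  ]
}}

```text
time_s: 16.25
ee_pos: [0.6217, -0.021, 0.1604]
orientation: [0.482, -0.482, 0.518, -0.518]
ft_force: [0.7, 0.2, 0.8]
gripper_width: 0.0642
```

Run:
```python
from h import *
from rig import bot
plan(bot.get_state(),(.4265,-.060,.03),-94.3)
```

```text
p [ 0.6217 -0.021   0.1604] F [0.7 0.2 0.8] w 0.0642 t 16.25
yaw tool x -94.13 tool z -4.13 ydown [ 1.e-04  1.e-04 -1.e+00] q7 [ 0.27  0.6  -0.49  1.89  0.4   0.75 -0.52]
turn units 0.043686770135778374
shift units in (new) axes [ 2.67  6.52 -9.59]
```

Call:
{"name": "step_arm", "arguments": {
  "increments": [
    [0.75,[0.27,0,-0.96],0],
    [0.75,[0.27,0,-0.96],0],
    [0.75,[0.27,0,-0.96],0],
    [0.75,[0.27,0,-0.96],0],
    [0.75,[0.27,0,-0.96],0],
    [0.75,[0.27,0,-0.96],0],
    [0.75,[0.27,0,-0.96],0],
    [0.75,[0.27,0,-0.96],0],
    [0.75,[0.27,0,-0.96],0],
    [0.75,[0.27,0,-0.96],0],
    [0.75,[0,0,0],0],
    [0.75,[0,0,0],0]
  ]
}}

```text
time_s: 17.45
ee_pos: [0.4269, -0.0608, 0.1597]
orientation: [-0.481, 0.481, -0.518, 0.518]
ft_force: [0.4, 0.7, 1.2]
gripper_width: 0.0639
```

Run:
```python
from h import *
from rig import bot
c,s=look(bot,"w5",.018,(.4265,-.06)); plan(s,(.4265,-.06,.006),-94.3)
```

```text
expected px [323. 183.]
(6817, array([425.44796972, -57.40522142]), ((425.19683837890625, -60.82194137573242), (120.36055755615234, 50.1060791015625), 85.73918914794922))
p [ 0.4269 -0.0608  0.1597] F [0.4 0.7 1.2] w 0.0639 t 17.45
yaw tool x -94.24 tool z -4.24 ydown [ 1.3e-03 -1.0e-04 -1.0e+00] q7 [ 0.4   0.41 -0.52  2.3   0.41  0.51 -0.52]
turn units 0.015194562342429663
shift units in (new) axes [-0.04  7.69 -0.02]
```

Call:
{"name": "step_arm", "arguments": {
  "increments": [
    [0.75,[0,1,0],0],
    [0.75,[0,1,-0.05],0],
    [0.75,[0,1,0],0],
    [0.75,[0,1,0],0],
    [0.75,[0,1,0],0],
    [0.75,[0,1,0],0],
    [0.75,[0,1,0],0],
    [0.75,[0,0.5,0],0],
    [0.75,[0,0.2,0],0],
    [0.4,[0,0,0],0],
    [0.4,[0,0,0],0],
    [0.4,[0,0,0],0],
    [0.4,[0,0,0],0]
  ]
}}

```text
time_s: 18.8
ee_pos: [0.4262, -0.0613, 0.0099]
orientation: [-0.481, 0.481, -0.517, 0.519]
ft_force: [0.6, 0.9, 0.0]
gripper_width: 0.0476
```

Call:
{"name": "step_arm", "arguments": {
  "increments": [
    [0.4,[0,-0.2,0],0],
    [0.4,[0,-0.5,0],0],
    [0.4,[0,-1,0],0],
    [0.4,[0,-1,0],0],
    [0.4,[0,-1,0],0],
    [0.4,[0,-1,0],0],
    [0.4,[0,-1,0],0],
    [0.4,[0,-1,0],0.72],
    [0.4,[0,-1,0],0.72]
  ]
}}

```text
time_s: 19.7
ee_pos: [0.4252, -0.061, 0.1647]
orientation: [-0.454, 0.454, -0.542, 0.543]
ft_force: [0.1, -0.4, -0.2]
gripper_width: 0.0476
```

Run:
```python
from h import *
from rig import bot
plan(bot.get_state(),(.6201,-.0206,.12),-100)
```

```text
p [ 0.4252 -0.061   0.1647] F [ 0.1 -0.4 -0.2] w 0.0476 t 19.7
yaw tool x -100.12 tool z -10.12 ydown [ 6.0e-04 -1.3e-03 -1.0e+00] q7 [ 0.57  0.45 -0.75  2.29  0.56  0.59 -0.79]
turn units -0.029685838902366868
shift units in (new) axes [-3.68  2.24  9.25]
```

Call:
{"name": "step_arm", "arguments": {
  "increments": [
    [0.4,[-0.37,0,0.92],0],
    [0.4,[-0.37,0,0.92],-0.03],
    [0.4,[-0.37,0,0.92],0],
    [0.4,[-0.37,0,0.92],0],
    [0.4,[-0.37,0,0.92],0],
    [0.4,[-0.37,0,0.92],0],
    [0.4,[-0.37,0,0.92],0],
    [0.4,[-0.37,0,0.92],0],
    [0.4,[-0.37,0,0.92],0],
    [0.4,[-0.37,0,0.92],0],
    [0.4,[0,0,0],0],
    [0.4,[0,0.5,0],0],
    [0.4,[0,1,0],0],
    [0.4,[0,0,0],0]
  ]
}}

```text
time_s: 21.1
ee_pos: [0.617, -0.0207, 0.1313]
orientation: [0.454, -0.457, 0.541, -0.541]
ft_force: [0.2, 0.1, -0.6]
gripper_width: 0.048
```

Run:
```python
from h import *
from rig import bot
plan(bot.get_state(),(.6201,-.0206,.0539),-100)
```

```text
p [ 0.617  -0.0207  0.1313] F [ 0.2  0.1 -0.6] w 0.048 t 21.1
yaw tool x -99.87 tool z -9.87 ydown [-0.0039 -0.0025 -1.    ] q7 [ 0.38  0.68 -0.68  1.91  0.6   0.77 -0.81]
turn units 0.03247650705303329
shift units in (new) axes [-0.03  3.87  0.15]
```

Call:
{"name": "step_arm", "arguments": {
  "increments": [
    [0.4,[0,0.5,0.1],0],
    [0.4,[0,0.5,0],0],
    [0.4,[0,0.5,0],0],
    [0.4,[0,0.4,0],0],
    [0.4,[0,0.4,0],0],
    [0.4,[0,0.4,0],0],
    [0.4,[0,0.4,0],0],
    [0.4,[0,0.4,0],0],
    [0.4,[0,0,0],0]
  ]
}}

```text
time_s: 22.0
ee_pos: [0.6216, -0.0197, 0.0631]
orientation: [-0.455, 0.455, -0.541, 0.541]
ft_force: [0.6, 2.9, -1.7]
gripper_width: 0.048
```

Call:
{"name": "step_arm", "arguments": {
  "increments": [
    [0.4,[0,0.3,0],0],
    [0.4,[0,0.3,0],0],
    [0.4,[0,0,0],0]
  ]
}}

```text
time_s: 22.3
ee_pos: [0.6218, -0.0211, 0.0517]
orientation: [-0.455, 0.455, -0.54, 0.542]
ft_force: [-1.3, -1.6, 8.0]
gripper_width: 0.048
```

Releasing, rising, shutting the fingers and looking before the press.

Call:
{"name": "step_arm", "arguments": {
  "increments": [
    [0.75,[0,0,0],0],
    [0.75,[0,0,0],0],
    [0.75,[0,0,0],0],
    [0.75,[0,-0.5,0],0],
    [0.75,[0,-1,0],0],
    [0.75,[0,-1,0],0],
    [0.75,[0,-1,0],0],
    [0,[0,0,0],0],
    [0,[0,0,0],0],
    [0,[0,0,0],0]
  ]
}}

```text
time_s: 23.3
ee_pos: [0.6211, -0.0205, 0.1213]
orientation: [-0.455, 0.456, -0.541, 0.542]
ft_force: [-0.2, -0.1, -1.4]
gripper_width: 0.0206
```

Run:
```python
from h import *
from rig import bot
s=bot.get_state();c=wristcam(bot.camera("wrist"),s);cv2.imwrite("pics/w6.png",c["image"][:,:,::-1]); pickle.dump(c,open("w6.pkl","wb"));plan(s,(.6205,-.0206,.052),-100)
```

```text
p [ 0.6211 -0.0205  0.1213] F [-0.2 -0.1 -1.4] w 0.0206 t 23.3
yaw tool x -99.89 tool z -9.89 ydown [-0.     -0.0021 -1.    ] q7 [ 0.37  0.69 -0.67  1.91  0.62  0.76 -0.82]
turn units 0.028574188481101714
shift units in (new) axes [ 0.01  3.47 -0.03]
```

View pics/w6.png

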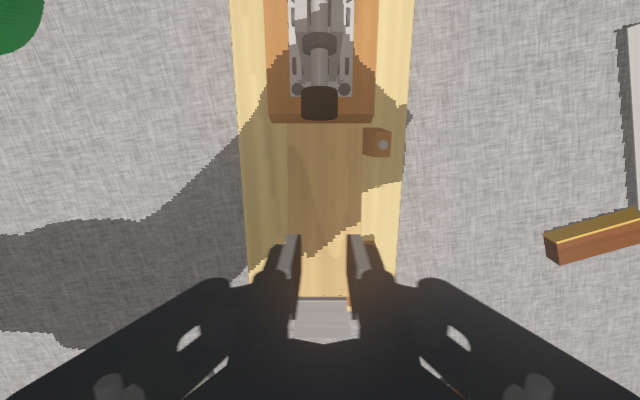

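The blank is in the nest at columns 288–362, level with the block and clear of the post at (377,142). Pressing.

Call:
{"name": "step_arm", "arguments": {
  "increments": [
    [0,[0,1,0],0],
    [0,[0,1,0],0],
    [0,[0,0.7,0],0],
    [0,[0,0.3,0],0],
    [0,[0,0.2,0],0],
    [0,[0,0.1,0],0],
    [0,[0,0.1,0],0],
    [0,[0,0,0],0]
  ]
}}

```text
time_s: 24.15
ee_pos: [0.6219, -0.0202, 0.0541]
orientation: [-0.455, 0.455, -0.54, 0.542]
ft_force: [0.3, -0.2, -0.3]
gripper_width: -0.0
```

Call:
{"name": "step_arm", "arguments": {
  "increments": [
    [0,[0,0.1,0],0],
    [0,[0,0.1,0],0],
    [0,[0,0,0],0]
  ]
}}

```text
time_s: 24.45
ee_pos: [0.6221, -0.0202, 0.0521]
orientation: [-0.455, 0.455, -0.54, 0.543]
ft_force: [-6.4, -1.9, 23.4]
gripper_width: 0.0003
```

Call:
{"name": "step_arm", "arguments": {
  "increments": [
    [0,[0,0.1,0],0],
    [0,[0,0,0],0],
    [0,[0,-0.5,0],0],
    [0.5,[0,-1,0],1],
    [0.75,[0,-1,0],1],
    [0.75,[0,-1,0],1],
    [0.75,[0,-1,0],1],
    [0.75,[0,-1,0],1],
    [0.75,[0,-1,0],1],
    [0.75,[0,-1,0],1],
    [0.75,[0,0,0],1],
    [0.75,[0,0,0],0.2]
  ]
}}

```text
time_s: 25.65
ee_pos: [0.6219, -0.0198, 0.1987]
orientation: [-0.284, 0.283, -0.647, 0.649]
ft_force: [0.6, -0.3, 0.3]
gripper_width: 0.0641
```

Run:
```python
from h import *
from rig import bot
plan(bot.get_state(),(.457,-.355,.16),-132.6)
```

```text
p [ 0.6219 -0.0198  0.1987] F [ 0.6 -0.3  0.3] w 0.0641 t 25.65
yaw tool x -132.75 tool z -42.75 ydown [ 0.0028 -0.0018 -1.    ] q7 [ 0.32  0.57 -0.58  1.85  0.41  0.84 -1.21]
turn units -0.03719945986092199
shift units in (new) axes [17.92  1.93  5.28]
```

Call:
{"name": "step_arm", "arguments": {
  "increments": [
    [0.75,[1,0,0.29],0],
    [0.75,[1,0,0.29],0],
    [0.75,[1,0,0.29],0],
    [0.75,[1,0,0.29],0],
    [0.75,[1,0,0.29],0],
    [0.75,[1,0,0.29],0],
    [0.75,[1,0,0.29],0],
    [0.75,[1,0,0.29],0],
    [0.75,[1,0,0.29],0],
    [0.75,[1,0,0.29],0],
    [0.75,[1,0,0.29],0],
    [0.75,[1,0,0.29],0],
    [0.75,[1,0,0.29],0],
    [0.75,[1,0,0.29],0],
    [0.75,[1,0,0.29],0],
    [0.75,[1,0,0.29],0],
    [0.75,[1,0,0.29],0],
    [0.75,[0.9,0,0.29],0],
    [0.75,[0,0,0],0],
    [0.75,[0,0,0],0]
  ]
}}

```text
time_s: 27.65
ee_pos: [0.4556, -0.3537, 0.1979]
orientation: [-0.284, 0.284, -0.647, 0.648]
ft_force: [-0.4, 0.2, 0.4]
gripper_width: 0.0643
```

Run:
```python
from h import *
from rig import bot
c,s=look(bot,"w7",.012,(.457,-.355),None,lambda h,s,v:s>55); plan(s,(.457,-.355,.016),-132.6)
```

```text
expected px [325. 173.]
(4597, array([ 458.72755425, -355.49815548]), ((454.894287109375, -356.4450988769531), (120.1480712890625, 50.22202682495117), 47.71349334716797))
p [ 0.4556 -0.3537  0.1979] F [-0.4  0.2  0.4] w 0.0643 t 27.65
yaw tool x -132.65 tool z -42.65 ydown [ 9.e-04 -1.e-03 -1.e+00] q7 [ 0.98  0.52 -0.6   1.95  0.41  0.79 -0.6 ]
turn units -0.012737250734289773
shift units in (new) axes [0.  9.1 0.1]
```

View pics/w7.png

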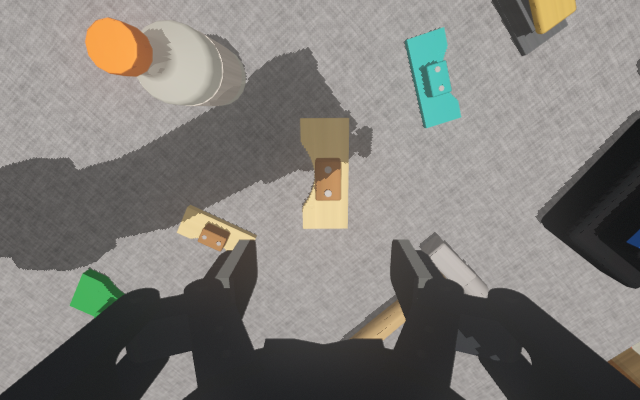

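The pattern at (325,173) has its curved edge on the left, and its grip block is at (328,180). The jaws will close on the block.

Call:
{"name": "step_arm", "arguments": {
  "increments": [
    [0.6,[0.06,1,0.22],0],
    [0.6,[0,1,0],0],
    [0.6,[0,1,0],0],
    [0.6,[0,1,0],0],
    [0.6,[0,1,0],0],
    [0.6,[0,1,0],0],
    [0.6,[0,1,0],0],
    [0.6,[0,1,0],0],
    [0.6,[0,0.7,0],0],
    [0.6,[0,0.3,0],0],
    [0.6,[0,0,0],0]
  ]
}}

```text
time_s: 28.8
ee_pos: [0.4584, -0.3574, 0.0178]
orientation: [-0.284, 0.284, -0.647, 0.648]
ft_force: [1.0, -0.3, 0.5]
gripper_width: 0.0516
```

Call:
{"name": "step_arm", "arguments": {
  "increments": [
    [0.15,[0,0,0],0],
    [0.15,[0,0,0],0],
    [0.15,[0,0,0],0],
    [0.15,[0,0,0],0],
    [0.15,[0,0,0],0],
    [0.15,[0,0,0],0]
  ]
}}

```text
time_s: 29.4
ee_pos: [0.4586, -0.3585, 0.0194]
orientation: [-0.284, 0.283, -0.646, 0.649]
ft_force: [-1.1, 0.2, 7.0]
gripper_width: 0.025
```

Call:
{"name": "step_arm", "arguments": {
  "increments": [
    [0.15,[0,-0.2,0],0],
    [0.15,[0,-0.5,0],0],
    [0.15,[0,-1,0],0],
    [0.15,[0,-1,0],-1],
    [0.15,[0,-1,0],-1],
    [0.15,[0,-1,0],-1],
    [0.15,[0,-1,0],-1],
    [0.15,[0,-1,0],-1],
    [0.15,[0,-1,0],-1],
    [0.15,[0,-1,0],-1],
    [0.15,[0,-1,0],-1],
    [0.15,[0,0,0],-0.15],
    [0.15,[0,0,0],0]
  ]
}}

```text
time_s: 30.7
ee_pos: [0.4575, -0.3581, 0.2127]
orientation: [-0.453, 0.454, -0.541, 0.543]
ft_force: [0.1, -0.6, -1.4]
gripper_width: 0.0252
```

Run:
```python
from h import *
from rig import bot
s=bot.get_state();c=wristcam(bot.camera("wrist"),s);cv2.imwrite("pics/w8.png",c["image"][:,:,::-1]); pickle.dump(c,open("w8.pkl","wb"))
# nest point with y=-3mm
plan(s,(.6201+.003*.985,-.0206-.003*.174,.12),-100)
# plate extents on plane of plate top (TCP z -.0185+.012)
z=s["ee_pos"][2]-.0065; h,sa,v=cv2.split(cv2.cvtColor(c["image"],cv2.COLOR_RGB2HSV))
X=c["R"]@np.array([*s["ee_pos"][:2],z])+c["t"]; print("tcp px",(c["K"]@X)[:2]/X[2])
```

```text
p [ 0.4575 -0.3581  0.2127] F [ 0.1 -0.6 -1.4] w 0.0252 t 30.7
yaw tool x -100.17 tool z -10.17 ydown [ 0.0011 -0.0025 -1.    ] q7 [ 1.1   0.55 -0.78  1.92  0.51  0.87 -0.13]
turn units -0.04134434492573291
shift units in (new) axes [-18.03   4.63   5.23]
tcp px [323.9150062 244.7969863]
```

View pics/w8.png

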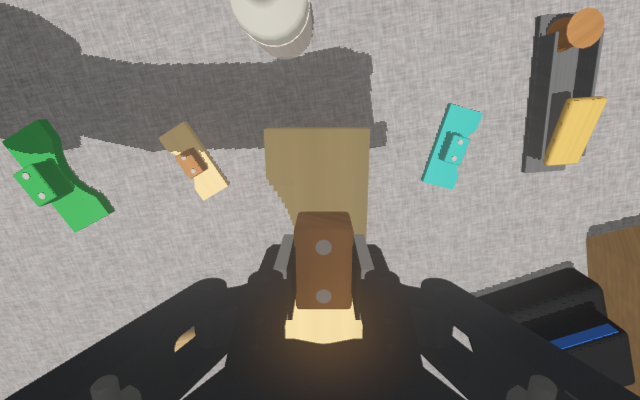

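The pattern is held square, its curve on the left (265–300,190) and its front edge at row 128. Moving to the jig and checking the x offset.

Call:
{"name": "step_arm", "arguments": {
  "increments": [
    [0.15,[-1,0,0.29],0],
    [0.15,[-1,0,0.29],0],
    [0.15,[-1,0,0.29],-0.04],
    [0.15,[-1,0,0.29],0],
    [0.15,[-1,0,0.29],0],
    [0.15,[-1,0,0.29],0],
    [0.15,[-1,0,0.29],0],
    [0.15,[-1,0,0.29],0],
    [0.15,[-1,0,0.29],0],
    [0.15,[-1,0,0.29],0],
    [0.15,[-1,0,0.29],0],
    [0.15,[-1,0,0.29],0],
    [0.15,[-1,0,0.29],0],
    [0.15,[-1,0,0.29],0],
    [0.15,[-1,0,0.29],0],
    [0.15,[-1,0,0.29],0],
    [0.15,[-1,0,0.29],0],
    [0.15,[-0.9,0,0.29],0],
    [0.15,[0,0.5,0],0],
    [0.15,[0,0.5,0],0]
  ]
}}

```text
time_s: 32.75
ee_pos: [0.6219, -0.0235, 0.1903]
orientation: [-0.454, 0.456, -0.541, 0.542]
ft_force: [0.5, -0.1, -1.5]
gripper_width: 0.0248
```

Run:
```python
from h import *
from rig import bot
c=pickle.load(open("w8.pkl","rb"))
P=ray(c,[(264,128),(370,128),(317,128)],.2127-.0065)-np.array([.4575,-.3581,.2062])
a=np.radians(-100.17); X=np.array([np.cos(a),np.sin(a),0]);Z=np.array([-X[1],X[0],0])
print("edge rel TCP along tool x, z mm",(P@X*1000).round(1),(P@Z*1000).round(1))
plan(bot.get_state(),(.6201+.003*.985,-.0206-.003*.174,.1),-100)
```

```text
edge rel TCP along tool x, z mm [-59.2 -59.2 -59.2] [-27.9  21.5  -3.2]
p [ 0.6219 -0.0235  0.1903] F [ 0.5 -0.1 -1.5] w 0.0248 t 32.75
yaw tool x -99.9 tool z -9.9 ydown [-6.0e-04 -2.4e-03 -1.0e+00] q7 [ 0.42  0.62 -0.73  1.85  0.53  0.88 -0.74]
turn units 0.024283715093567082
shift units in (new) axes [-0.13  4.51  0.03]
```

Call:
{"name": "step_arm", "arguments": {
  "increments": [
    [0.15,[-0.15,1,0.03],0],
    [0.15,[0,1,0],0],
    [0.15,[0,1,0],0],
    [0.15,[0,0.5,0],0],
    [0.15,[0,0.5,0],0],
    [0.15,[0,0.4,0],0],
    [0.15,[0,0.4,0],0],
    [0.15,[0,0.4,0],0],
    [0.15,[0,0,0],0]
  ]
}}

```text
time_s: 33.65
ee_pos: [0.6238, -0.0202, 0.0872]
orientation: [-0.455, 0.455, -0.541, 0.542]
ft_force: [0.4, 1.1, -1.4]
gripper_width: 0.0246
```

Call:
{"name": "step_arm", "arguments": {
  "increments": [
    [0.15,[0,0.3,0],0],
    [0.15,[0,0.2,0],0],
    [0.15,[0,0,0],0]
  ]
}}

```text
time_s: 33.95
ee_pos: [0.6237, -0.0206, 0.0774]
orientation: [-0.455, 0.455, -0.541, 0.542]
ft_force: [0.3, 0.6, -1.7]
gripper_width: 0.0248
```

Call:
{"name": "step_arm", "arguments": {
  "increments": [
    [0.15,[0,0.2,0],0],
    [0.15,[0,0,0],0],
    [0.6,[0,0,0],0],
    [0.6,[0,0,0],0],
    [0.6,[0,0,0],0],
    [0.6,[0,-0.5,0],0],
    [0.6,[0,-1,0],0],
    [0.6,[0,-1,0],0],
    [0.6,[0,-0.5,0],0],
    [0,[0,0,0],0],
    [0,[0,0,0],0],
    [0,[0,0,0],0]
  ]
}}

```text
time_s: 35.15
ee_pos: [0.6233, -0.0208, 0.1331]
orientation: [-0.454, 0.455, -0.541, 0.542]
ft_force: [-0.9, -0.1, -0.0]
gripper_width: 0.0077
```

Run:
```python
from h import *
from rig import bot
s=bot.get_state();c=wristcam(bot.camera("wrist"),s);cv2.imwrite("pics/w9.png",c["image"][:,:,::-1]); pickle.dump(c,open("w9.pkl","wb"));plan(s,(.6225,-.0206,.09),-100)
```

```text
p [ 0.6233 -0.0208  0.1331] F [-0.9 -0.1 -0. ] w 0.0077 t 35.15
yaw tool x -99.92 tool z -9.92 ydown [-3.e-04 -2.e-03 -1.e+00] q7 [ 0.38  0.68 -0.68  1.89  0.61  0.78 -0.81]
turn units 0.02112615324603695
shift units in (new) axes [-0.    2.15 -0.04]
```

View pics/w9.png

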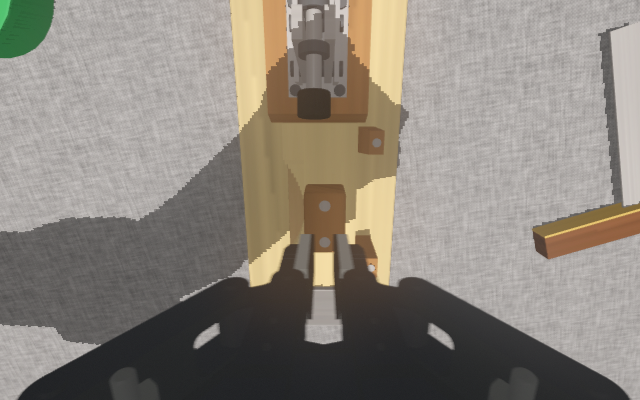

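The pattern lies in the nest with its curve to the open side (left) and its grip block at (324,215). Pressing.

Call:
{"name": "step_arm", "arguments": {
  "increments": [
    [0,[0,1,0],0],
    [0,[0,0.7,0],0],
    [0,[0,0.2,0],0],
    [0,[0,0.2,0],0],
    [0,[0,0.1,0],0],
    [0,[0,0.1,0],0],
    [0,[0,0,0],0]
  ]
}}

```text
time_s: 35.9
ee_pos: [0.6236, -0.0208, 0.0901]
orientation: [-0.454, 0.455, -0.54, 0.543]
ft_force: [-7.0, -1.5, 21.8]
gripper_width: -0.0004
```

Call:
{"name": "step_arm", "arguments": {
  "increments": [
    [0,[0,0.1,0],0],
    [0,[0,0.1,0],0],
    [0,[0,0,0],0]
  ]
}}

```text
time_s: 36.2
ee_pos: [0.624, -0.0208, 0.0899]
orientation: [-0.455, 0.455, -0.539, 0.544]
ft_force: [-17.8, -4.3, 58.7]
gripper_width: 0.0
```

All three plates are seated: the block top is at z = 0.090 as expected. Now the clamp handle.

Call:
{"name": "step_arm", "arguments": {
  "increments": [
    [0,[0,-0.5,0],0],
    [0,[0,-1,-0.1],0],
    [0,[0,-1,-0.1],0],
    [0,[0,-1,0],0],
    [0,[0,-1,0],0],
    [0,[0,-1,0],0],
    [0,[0,-1,0],0],
    [0,[0,-0.3,0],0],
    [0,[-1,0,0],0],
    [0,[-1,0,0],0],
    [0,[-1,0,0],0],
    [0,[-1,0,0],0],
    [0,[-1,0,0],0],
    [0,[-0.5,0,0],0],
    [0,[0,0,0],0],
    [0,[0,0,0],0]
  ]
}}

```text
time_s: 37.8
ee_pos: [0.6385, 0.0878, 0.2193]
orientation: [-0.454, 0.455, -0.541, 0.542]
ft_force: [0.2, -0.8, 0.3]
gripper_width: 0.0003
```

```bash
cat >> h.py <<'E'
def nest(s):
    a=np.radians(80);d=s["ee_pos"]-np.array([.6201,-.0206,0]);print("nest mm",(np.array([d[0]*np.cos(a)+d[1]*np.sin(a),-d[0]*np.sin(a)+d[1]*np.cos(a),d[2]])*1000).round(1))
E
python3 - <<'E'
from h import *
from rig import bot
s=bot.get_state();nest(s);plan(s,None,-100)
E
```

```text
nest mm [109.9   0.7 219.3]
p [0.6385 0.0878 0.2193] F [ 0.2 -0.8  0.3] w 0.0003 t 37.8
yaw tool x -99.93 tool z -9.93 ydown [ 4.0e-04 -2.6e-03 -1.0e+00] q7 [ 0.25  0.61 -0.75  1.77  0.5   0.95 -0.88]
turn units 0.018342026738935147
```

Call:
{"name": "step_arm", "arguments": {
  "increments": [
    [0,[-0.25,0.8,0],0],
    [0,[-0.25,0.8,0],0],
    [0,[0,0.66,0],0],
    [0,[-0.3,0,0],0],
    [0,[-0.37,0.1,0],0],
    [0,[-0.43,0.23,0],0],
    [0,[-0.42,0.24,0],0],
    [0,[0,0,0],0]
  ]
}}

```text
time_s: 38.6
ee_pos: [0.6458, 0.1297, 0.1626]
orientation: [-0.455, 0.455, -0.54, 0.542]
ft_force: [-0.0, 0.1, -0.6]
gripper_width: -0.0001
```

Run:
```python
from h import *
from rig import bot
s=bot.get_state();nest(s);plan(s)
```

```text
nest mm [152.5   0.8 162.6]
p [0.6458 0.1297 0.1626] F [-0.   0.1 -0.6] w -0.0001 t 38.6
yaw tool x -99.84 tool z -9.84 ydown [ 0.001  -0.0013 -1.    ] q7 [ 0.15  0.69 -0.7   1.79  0.56  0.87 -0.98]
```

Call:
{"name": "step_arm", "arguments": {
  "increments": [
    [0,[-0.28,0.24,0],0],
    [0,[-0.28,0.24,0],0],
    [0,[-0.24,0.28,0],0],
    [0,[-0.24,0.28,0],0]
  ]
}}

```text
time_s: 39.0
ee_pos: [0.6496, 0.1495, 0.142]
orientation: [-0.455, 0.455, -0.541, 0.542]
ft_force: [-1.2, -3.1, 3.3]
gripper_width: -0.0001
```

Call:
{"name": "step_arm", "arguments": {
  "increments": [
    [0,[-0.18,0.32,0],0],
    [0,[-0.18,0.32,0],0],
    [0,[-0.12,0.35,0],0],
    [0,[-0.12,0.35,0],0]
  ]
}}

```text
time_s: 39.4
ee_pos: [0.6517, 0.1615, 0.115]
orientation: [-0.455, 0.455, -0.541, 0.542]
ft_force: [0.6, 0.9, 5.2]
gripper_width: 0.0003
```

Call:
{"name": "step_arm", "arguments": {
  "increments": [
    [0,[-0.06,0.37,0],0],
    [0,[-0.06,0.37,0],0],
    [0,[0,0.1,0],0],
    [0,[0,0,0],0]
  ]
}}

```text
time_s: 39.8
ee_pos: [0.6523, 0.1639, 0.1008]
orientation: [-0.456, 0.454, -0.54, 0.542]
ft_force: [-5.3, -0.2, 23.9]
gripper_width: 0.0001
```

Run:
```python
from h import *
from rig import bot
s=bot.get_state();nest(s);plan(s)
```

```text
nest mm [187.3   0.3 100.8]
p [0.6523 0.1639 0.1008] F [-5.3 -0.2 23.9] w 0.0001 t 39.8
yaw tool x -99.89 tool z -9.89 ydown [ 0.0032 -0.0015 -1.    ] q7 [ 0.07  0.77 -0.64  1.8   0.63  0.79 -1.08]
```

Call:
{"name": "step_arm", "arguments": {
  "increments": [
    [0,[0,0.1,0],0],
    [0,[0,0.1,0],0],
    [0,[0,0,0],0]
  ]
}}

```text
time_s: 40.1
ee_pos: [0.6525, 0.1639, 0.1002]
orientation: [-0.456, 0.454, -0.539, 0.543]
ft_force: [-14.6, -4.9, 53.9]
gripper_width: 0.0003
```

Call:
{"name": "step_arm", "arguments": {
  "increments": [
    [0,[0,-0.6,0],0],
    [0,[0,-1,0],0],
    [0,[0,-1,0],0],
    [0,[0,-1,0],0],
    [0,[0,-1,0],0],
    [0,[0,-1,0],0],
    [0,[0,-1,0],0],
    [0,[1,-1,0],0],
    [0,[1,-1,0],0],
    [0,[1,0,-1],0],
    [0,[1,0,-1],0],
    [0,[0,0,-1],0],
    [0,[0,0,-1],0],
    [0,[0,0,0],0],
    [0,[0,0,0],0]
  ]
}}

```text
time_s: 41.6
ee_pos: [0.5591, 0.0974, 0.2661]
orientation: [-0.454, 0.455, -0.541, 0.542]
ft_force: [0.8, -0.4, 0.5]
gripper_width: -0.0002
```

Run:
```python
from h import *
from rig import bot
s=bot.get_state();plan(s)
w=wristcam(bot.camera("wrist"),s)["image"];t=bot.camera("top")["image"];sc=bot.camera("scene")["image"]
a=cv2.resize(sc[180:300,270:430],(400,300),interpolation=cv2.INTER_CUBIC);b=cv2.resize(sc,(400,300))
c=cv2.resize(t[110:200,240:400],(400,300),interpolation=cv2.INTER_CUBIC);d=cv2.resize(w,(400,300),interpolation=cv2.INTER_AREA)
cv2.imwrite("pics/fin.png",np.vstack([np.hstack([a,b]),np.hstack([c,d])])[:,:,::-1])
o=pickle.load(open("d0.pkl","rb"))["top"]["image"]
df=(np.abs(o.astype(int)-t).max(2)>40); 
for n,(u,v) in dict(tape=(262,219),glue=(386,207),hammer=(487,230),drill=(130,138),tin=(202,113),plane=(420,127),driver=(167,220)).items(): print(n,df[v-15:v+15,u-15:u+15].mean().round(2))
```

```text
p [0.5591 0.0974 0.2661] F [ 0.8 -0.4  0.5] w -0.0002 t 41.6
yaw tool x -99.94 tool z -9.94 ydown [ 4.0e-04 -2.8e-03 -1.0e+00] q7 [ 0.29  0.48 -0.81  1.89  0.42  0.95 -0.89]
tape 0.0
glue 0.28
hammer 0.0
drill 0.0
tin 0.0
plane 0.0
driver 0.0
```

View pics/fin.png

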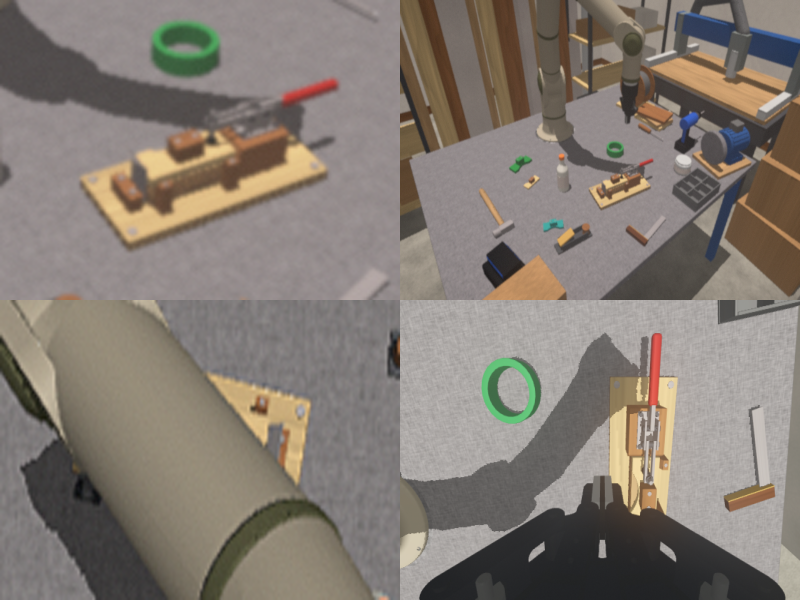

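The final montage shows the handle level along the jig (top left, 280–335,90). The arm is down, the pattern is on the stack, and the bench items are in place, with the glue bottle at its first spot in the scene view. Handing in.

```bash
python3 -c "
from rig import bot
print(bot.close_job())"
```

```text
the job is handed in; nothing more can be done
None
```

I laid the spoil board, the blank and the pattern in the jig in that order, with the pattern's curve towards the open side. I let go of each one and pressed it flat before adding the next. Then I pushed the clamp handle down to its stop and handed the job in at about 42 s of the 72 s allowed.

**Seating:** under the press, the spoil board's top stood at 33.9 mm (34 expected), the blank's at 52.1 mm (52) and the grip block's at 89.9 mm (90). The last measured press forces were 51, 23 and 59 N. The blank got one more 2 mm push after its reading, and I did not record that force.

**Clamp:** the handle stopped hard and level, with the fingertips at 100.8 mm (101 expected). I then pressed it with 54 N.

**Bench items:** six of the seven showed no change from the first top view. The glue bottle's patch did differ there (28 % of pixels), most likely because the arm or its shadow covered it. In the scene view it stands upright where it was.

**Not checked:** no check after the clamp closed measured the plates' seating again; I only saw in the pictures that the stack was still in place.

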